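Snap a miniature picture frame shut in the squeeze press

TASK

Stand the small two-part picture frame upright between the two pads of the squeeze press, between its two low rails, and let go of it. Then close the press's two handles by their wooden grips and feel for the resistance to rise and give: when the frame's front has snapped fully home into its back, stop at once so that the frame is not crushed, and let the handles go, leaving the shut frame standing in the press. Only the press may push the front in, and the paint pot and the eraser stay where they are.

Things in the scene. Friction and masses are not known exactly. Their poses are not given: they have to be found in the camera images.
- frame: Loose miniature picture frame standing on its lower edge: dark back 44 mm wide (its x), 48 tall (z), 12 thick (y -9 to +3 mm); light front 36 wide, 40 tall, standing out to y = +9 mm. Origin: centre of its underside. About 0.1 kg. Take it from above by the narrow sides of the back (across x). May stand in the press either way round.
- frame_front (a joint): How far the front is pushed into the back (m): 0 as found, about 0.005 fully home. The push it takes rises to a peak of about 12 N at some 3 mm, then the front gives way all at once and pulls itself in to its stop; the frame is then 13 mm thick (18 mm as found). After that it is nearly solid; over 20 N crushes the frame.
- press: Squeeze press fixed to the table: grey plate 160x84x8 mm. Origin under the nest, at table height; x points from the grips to the hinges (pins at x = 90, y = +-13 mm), y is the way the handles close, z up. Two steel handles, 12 mm round bars 28 to 40 mm above the table, bowed outwards: inner faces over 25 mm from the middle plane at x = -40 to +55 mm.
- nest (a point): Middle of the nest on the plate's upper face, 8 mm above the table; axes as press. The frame's underside goes here, its width along x, between two low rails 8 mm high with inner faces at x = +-25 mm (3 mm play each side). The frame may slide along y when the pads push it.
- press_right: Right (-y) handle with its pad, which yields 1 mm per 25 N; origin on its hinge pin, 34 mm above the table. Pads: upright rubber rods, 16 mm diameter, 20 to 48 mm above the table, beside the nest. Open, the right pad's nose is 18 mm from the middle plane; the left one's 8 to 17: it sits on a set screw of unknown setting.
- grip_left (a point): On the axis of the left (+y) handle's upright wooden grip, 62 mm above the table: a 10 mm round rod, 24 to 86 mm above the table. Open, the grip axes are 56 mm apart (66 mm over the outsides). Squeeze both from above, fingers outside, along the press's y. The handles are geared to move alike; a light spring (1 N or less at the grips) reopens them.
- grip_right (a point): The same point on the right (-y) handle's grip. The grips move 1.9 times as far as the pads, so the peak of about 12 N at the frame is felt as 7 to 8.5 N at each grip (opening spring included); it drops to 1 or 2 N as the front goes home, then rises about 1.8 N per mm of closing between the grips; the crushing load of 20 N is about 11 N at each grip.
- paint_pot: Bystander: small round screw pot, 36 mm across, 41 mm tall, origin at the centre of its underside.
- rubber_eraser: Bystander: eraser in a card sleeve, 18x42x12 mm, origin at the centre of its underside.
Not all that is in view belongs to the job. There is more than one size of the frame; the one meant has the size given above.

How it is judged:
By the outcome, as a careful person would: the job done as asked, in the order asked, and still so for the second after the job is handed in, with the robot touching nothing.
It also fails if it takes over 61 s, if anything falls off the work surface, if the arm or the gripper's body presses on something with over 40 N, if the wrist force passes 120 N, or if a joint passes its speed limit or range.

ROBOT

A 7-joint arm with a two-finger parallel gripper is mounted at the origin on the work surface; the furniture and walls round the work are solid. World frame = base frame: x ahead of the robot, y to its left, z up, the work surface at z = 0. Lengths are in m, angles in degrees, forces in N, time in s.
With the tool pointing down it reaches from about 0.425 to 0.875 m from the base axis. Payload 4.7 kg.
Tool frame: the origin (TCP) lies between the finger pads; the fingertips stand 8 mm ahead of it and the grasp point (between the pads) lies 11 mm behind it (env.tip_extent is the distance from the TCP to the fingertips, in m); z points along the fingers, y is the line along which they close (so a half turn about z gives the same grasp; the last joint's range is limited). The gripper opens to 87 mm and grips with 3 to 60 N. Pads are 19 mm wide; open, the fingers measure 117 mm over their backs; the gripper's body (75 mm by 190 mm) begins 51 mm behind the grasp point.
Start: joints at [-72.703, 18.392, -4.016, 83.108, 1.295, 78.541, -3.26], TCP at [0.185, 0.623, 0.208] pointing down, gripper open.
Joint ranges: [-163.93, 163.93], [-17.29, 119.83], [-79.2, 71.16], [3.27, 140.29], [-89.18, 269.18], [5.43, 117.66], [-154.24, 154.24]. Speed limits (degrees/s): [147.25, 147.25, 180, 180, 180, 180, 180].

INTERFACE

Orientations are given as [roll, pitch, yaw] about the fixed x, y, z axes, in that order (R = Rz(yaw) Ry(pitch) Rx(roll)).
In Python, from cell import sensors, vision, workorder, env gives the robot as it stands.
- The arm moves only by the tool drive_tool, never from a script. Its argument "moves" is a list of rows, each an object of numbers: "x", "y", "z": the shift along the tool's x, y, z in mm; "rx", "ry", "rz": the turn, a rotation vector about the tool's x, y, z in rad; "fingers": the closure, from -1 (fully open) to 1 (shut). In form: [{"x": .., "y": .., "z": .., "rx": .., "ry": .., "rz": .., "fingers": ..}, ...]. A call has 1 to 20 rows; each row is the pose to reach, as a shift and turn from the pose commanded when the call began, along the tool's axes at that moment; what a row does not reach only later rows make up. A row lasts 1/8 s, in which the tool goes at most 62.5 mm and 10.7 degrees, less where a joint would pass 70% of its speed; a pose out of reach is approached as far as the arm can. A call with a gripper value outside its range is refused whole. The fingers move at their own pace and stop on an object; "force" is the grip in N (left out, the last holds). Time passes only in rows, so rows that repeat a pose let the fingers close. It gives the time, the measured TCP pose, the force, the opening and the grip force at its end, in the units of the state.
- sensors.get_obs(): the state, without advancing time (a new reading comes with each control period).
- vision.read_camera(name): name is "scene" or "top" or "wrist"; returns a dict with "image" (400x640x3 uint8, red, green, blue), "fx", "fy", "cx", "cy" (pixels), "R" (3x3) and "t" (3): a world point X has camera coordinates R X + t. Camera axes: x right, y down, z forward; pixel columns grow to the right and rows downward; lengths in m; the calibration is good to about 2 mm. A picture is of the moment at which its call begins. There is no depth.
- workorder.sign_off(): hands the job in; it is judged then, once.
The state is a dict: "time_s": time; "qpos": joint angles; "joint_velocities": joint speeds; "effort": joint torques, N m; "tool_pos": TCP position; "tool_rot": TCP orientation; "force": force on the tool from outside, world axes, zero at the start; "wrist_torque": the same for the moment, N m; "grip_width": finger opening in m; "grasp_force": force on a finger pad.
Only numpy, scipy, OpenCV 4.12 (cv2) and the standard library are available. Lean on these libraries where they do the work, as an engineer would, in place of code of your own. Each camera call takes 0.05 s, during which the arm holds its last target. There are 200 camera calls.

## Working session

There is one attempt and no reset: what is moved stays moved. The work goes in short steps, Python scripts to look and compute and a tool call to move; the robot and the scene stay as the last step left them, time stands still between calls to the robot, and variables do not carry over. Pictures are saved under pics/ and viewed, at most 10 in all, crops included, and the job is handed in when it is done.

Besides the shell and the picture viewer there is one more tool, called as name([rows], argument=value, ...), one row to a line, values as JSON. drive_tool: Moves the arm, as the interface text tells. Its arguments: {"type":"object","properties":{"moves":{"type":"array"},"force":{"type":"number"}},"required":["moves"]}

```bash
mkdir -p pics
cat > h.py <<'E'
import numpy as np,cv2,pickle
from cell import sensors,vision,workorder,env
def snap(n,f):
    c=vision.read_camera(n); pickle.dump(c,open(f'pics/{f}.pkl','wb'))
    cv2.imwrite(f'pics/{f}.png',c['image'][:,:,::-1]); return c
def load(f): return pickle.load(open(f'pics/{f}.pkl','rb'))
def ray(c,u,v,z):
    R=np.array(c['R']);t=np.array(c['t']);o=-R.T@t
    d=R.T@np.array([(u-c['cx'])/c['fx'],(v-c['cy'])/c['fy'],1]); return o+d*(z-o[2])/d[2]
def proj(c,X):
    p=np.array(c['R'])@np.array(X)+np.array(c['t']); return c['fx']*p[0]/p[2]+c['cx'],c['fy']*p[1]/p[2]+c['cy']
E
python3 - <<'E'
from h import *
for n in ('top','scene'):
    c=snap(n,n+'0'); print(n,-np.array(c['R']).T@c['t'],c['fx'])
a=cv2.imread('pics/top0.png');b=cv2.imread('pics/scene0.png')
print(sensors.get_obs())
E
```

```text
top [ 0.30392315 -0.04569072  1.16569174] 443.33513250517046
scene [ 0.16913918 -0.61124422  0.7867264 ] 483.6018377172731
{'time_s': 0.1, 'qpos': array([-72.70425359,  18.43504649,  -4.01462117,  83.16721463,
         1.2956162 ,  78.54126234,  -3.26188324]), 'joint_velocities': array([-0.01252034, -0.10221738,  0.03853099, -0.16184134, -0.01279168,
       -0.01540494, -0.01995344]), 'effort': array([-4.15103332e-04, -4.92572057e+01, -4.05846946e-01, -3.13400960e+01,
       -6.43736799e-02,  3.94300232e-02,  6.30687396e-05]), 'tool_pos': array([0.18439349, 0.622757  , 0.20657425]), 'tool_rot': array([-1.79901739e+02,  6.33854959e-03,  1.63511214e+02]), 'force': array([ 0.28532027, -0.18495927, -0.65916193]), 'wrist_torque': array([-0.023777  , -0.06463135,  0.01058889]), 'grasp_force': 0.0, 'grip_width': 0.08706034975817098}
```

View pics/top0.png

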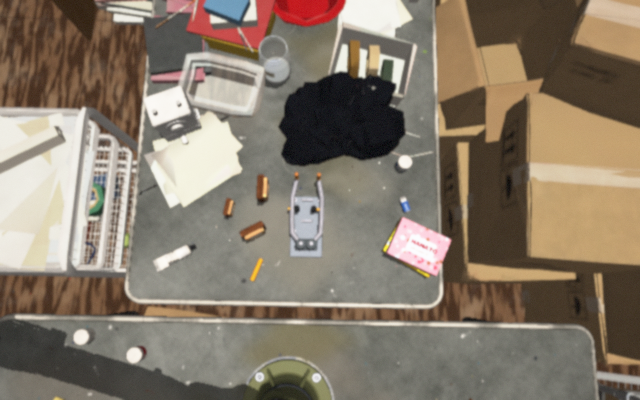

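View pics/scene0.png

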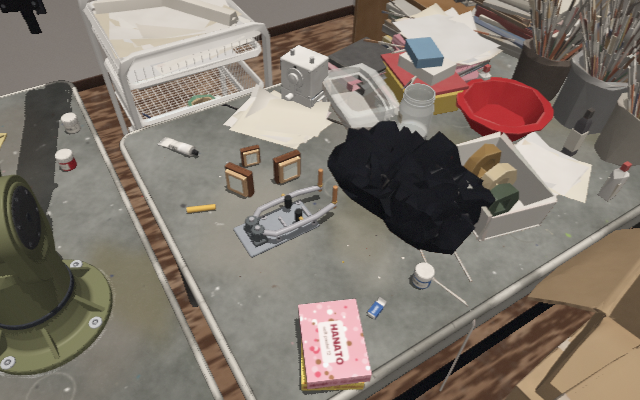

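The top view shows three frames at about (229,207), (263,187) and (252,231). The press is at (306,215) with its grips pointing up the picture and its hinges towards the robot. I'll enlarge both views to compare sizes.

Run:
```python
from h import *
a=cv2.imread('pics/top0.png')[160:265,210:335];b=cv2.imread('pics/scene0.png')[135:260,215:350]
cv2.imwrite('pics/ca.png',cv2.resize(a,None,fx=5.6,fy=5.6,interpolation=cv2.INTER_CUBIC))
cv2.imwrite('pics/cb.png',cv2.resize(b,None,fx=4.8,fy=4.8,interpolation=cv2.INTER_CUBIC))
c=load('top0')
for p in [(229,207),(263,187),(252,231),(306,215)]: print(p,ray(c,*p,0.045))
```

```text
(229, 207) [0.48424626 0.16101814 0.045     ]
(263, 187) [0.53844916 0.07700828 0.045     ]
(252, 231) [0.42426134 0.09985102 0.045     ]
(306, 215) [ 0.46829923 -0.0353903   0.045     ]
```

View pics/ca.png

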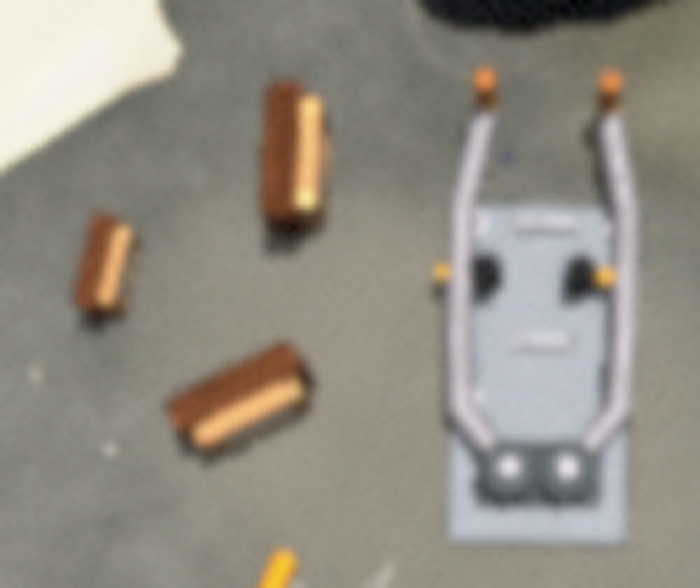

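View pics/cb.png

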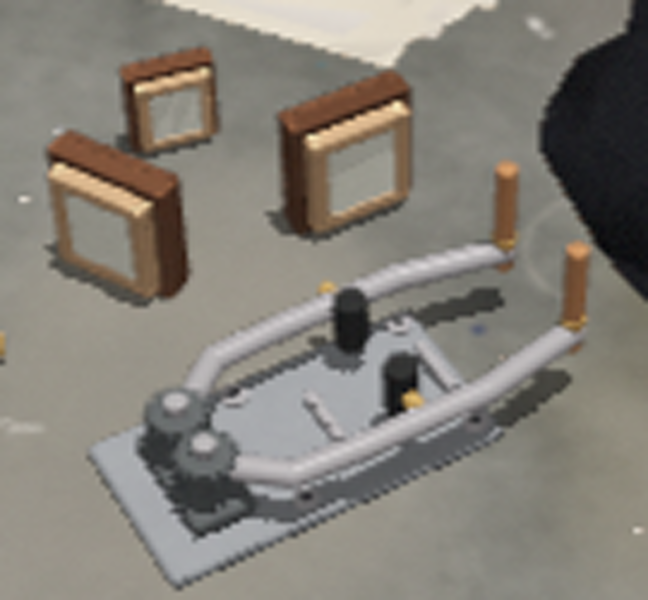

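Candidates, in top-view pixels: A (263,187), B (252,231) and C (229,207). C looks clearly smaller. A and B look alike, so I'll fit their sizes from the corners.

```bash
cat > fit.py <<'E'
from h import *
from scipy.optimize import least_squares
T,S=load('top0'),load('scene0')
ct=lambda p:(210+(p[0]+.5)/5.6-.5,160+(p[1]+.5)/5.6-.5)
cs=lambda p:(215+(p[0]+.5)/4.8-.5,135+(p[1]+.5)/4.8-.5)
# frame local: corners of back (sx,'b'/'f'),z  ; scene obs, top obs ; local +y = front
obs={'A':([(-1,'b',1,(281,115)),(-1,'f',1,(302,137)),(1,'f',1,(412,92)),(1,'b',1,(390,70)),(-1,'b',0,(287,222))],
          [(1,'b',1,(266,82)),(1,'f',1,(300,84))],180),
     'B':([(-1,'b',1,(68,130)),(-1,'f',1,(48,150)),(1,'b',1,(185,180)),(1,'f',1,(160,206)),(1,'b',0,(186,292))],
          [(-1,'b',1,(291,343)),(-1,'f',1,(302,372)),(1,'b',1,(168,407))],-60+180),
     'C':([(-1,'b',1,(122,68)),(-1,'f',1,(133,85)),(1,'f',1,(215,62)),(1,'b',1,(207,47)),(-1,'f',0,(136,152))],
          [(1,'b',1,(92,213)),(1,'f',1,(118,218))],180)}
g={'A':(.538,.077,0),'B':(.424,.1,60),'C':(.484,.161,0)}
if __name__=='__main__':
  for k,(so,to,_) in obs.items():
    best=None
    for y0 in range(0,360,20):
      def f(p):
        x,y,a,W,H,Th=p; r=[]
        for cam,cv,oo in((S,cs,so),(T,ct,to)):
          for sx,s,z,px in oo:
            lx=sx*W/2; ly=0 if s=='b' else Th
            X=(x+lx*np.cos(a)-ly*np.sin(a),y+lx*np.sin(a)+ly*np.cos(a),z*H)
            r+=list(np.array(proj(cam,X))-cv(px))
        return r
      o=least_squares(f,[*g[k][:2],np.radians(y0),.044,.048,.012],bounds=([0,-1,-9,.02,.02,.004],[1,1,9,.09,.09,.03]))
      if best is None or o.cost<best.cost: best=o
    p=best.x; print(k,'xy',p[:2].round(4),'yaw',np.degrees(p[2]).round(1)%360,'WHT mm',(p[3:]*1000).round(1),'cost',round(best.cost,2),np.round(best.fun,1))
  for n,p,z in [('gripTL',(485,74),.086),('gripTR',(611,78),.086),('railtop',(545,221),.016),('railbot',(543,340),.016),('padL',(488,275),.048),('padR',(578,277),.048),('hingeL',(509,466),.05),('hingeR',(567,466),.05),('plateBL',(450,540),.008),('plateBR',(626,540),.008),('plateTL',(470,207),.008),('plateTR',(612,207),.008)]:
    print(n,ray(T,*ct(p),z)[:2].round(4))
  for n,p,z in [('gripL',(507,168),.086),('gripR',(577,248),.086),('padL',(351,293),.048),('padR',(400,358),.048),('plate near-right',(178,585),.008),('plate nearleft',(95,452),.008)]:
    print('scene',n,ray(S,*cs(p),z)[:2].round(4))
E
python3 fit.py
```

```text
A xy [0.5378 0.0841] yaw 357.0 WHT mm [58.4 63.9  4. ] cost 47.89 [ 1.7  2.4 -3.4 -3.3 -2.5 -2.2  2.9  3.4  1.7  0.6  3.4  0.2 -4.2 -0.3]
B xy [0.4294 0.0864] yaw 342.9 WHT mm [20.  76.5  4. ] cost 575.9 [  7.6   8.5  11.5   3.   -7.3  -3.5  -2.4 -10.2  -4.5  -2.   -6.9  10.7
 -10.5   5.   17.8  -8.5]
C xy [0.486  0.1633] yaw 352.7 WHT mm [41.3 49.7  4. ] cost 23.11 [ 1.4  2.4 -1.4 -2.2 -1.3 -2.2  1.   2.  -0.  -0.3  3.3  0.5 -2.9 -0.7]
gripTL [ 0.5682 -0.0086]
gripTR [ 0.5679 -0.0648]
railtop [ 0.515  -0.0364]
railbot [ 0.4586 -0.0369]
padL [ 0.4835 -0.0114]
padR [ 0.4836 -0.0524]
hingeL [ 0.3967 -0.0234]
hingeR [ 0.3973 -0.0494]
plateBL [0.3654 0.0038]
plateBR [ 0.3671 -0.0777]
plateTL [ 0.5224 -0.0007]
plateTR [ 0.5241 -0.068 ]
scene gripL [ 0.567  -0.0065]
scene gripR [ 0.5669 -0.0623]
scene padL [ 0.4892 -0.0055]
scene padR [ 0.4887 -0.0487]
scene plate near-right [ 0.3662 -0.0787]
scene plate nearleft [0.3667 0.002 ]
```

```bash
sed -i "s/ly=0 if s=='b' else Th/ly=0 if s=='b' else -Th/; s/\[(-1,'b',1,(291,343)),(-1,'f',1,(302,372)),(1,'b',1,(168,407))\]/[(1,'b',1,(291,343)),(1,'f',1,(302,372)),(-1,'b',1,(168,407))]/" fit.py; python3 fit.py | grep WHT
```

```text
A xy [0.5362 0.0905] yaw 1.8999999999999773 WHT mm [58.5 68.1 17.1] cost 0.37 [ 0.1  0.1 -0.3  0.1 -0.2 -0.3  0.3 -0.1  0.2 -0.2 -0.3  0.3  0.4 -0.1]
B xy [0.4333 0.1008] yaw 297.8 WHT mm [61.2 68.8 14.5] cost 2.5 [-0.1  0.4 -0.1  0.2 -1.3  0.5 -0.1 -0.8  0.9 -0.7  0.2  0.   0.8  0.
C xy [0.4883 0.1741] yaw 349.1 WHT mm [41.4 46.8 11.8] cost 0.94 [ 0.3 -0.1 -0.7 -0.3 -0.2  0.4  0.1  0.3  0.5  0.6 -0.2 -0.3 -0.3 -0.2]
```

C measures about 44x48x12 mm and is the frame meant. A and B are about 60x68 mm. C stands at about (0.487, 0.168), turned about -11°, with its front facing -Y. I'll move above it in an arc that stays clear of the trolley.

drive_tool([
  {"x":-27,"y":-47,"z":-8,"rz":0.13},
  {"x":-55,"y":-94,"z":-16,"rz":0.26},
  {"x":-82,"y":-140,"z":-24,"rz":0.4},
  {"x":-110,"y":-187,"z":-32,"rz":0.53},
  {"x":-137,"y":-234,"z":-40,"rz":0.67},
  {"x":-184,"y":-253,"z":-30,"rz":0.8},
  {"x":-231,"y":-273,"z":-20,"rz":0.94},
  {"x":-278,"y":-292,"z":-5,"rz":1.07},
  {"x":-325,"y":-311,"z":8,"rz":1.2},
  {"x":-372,"y":-331,"z":20,"rz":1.34},
  {"x":-420,"y":-350,"z":37,"rz":1.47},
  {"x":-420,"y":-350,"z":37,"rz":1.47},
  {"x":-420,"y":-350,"z":37,"rz":1.47},
])

```text
invalid input at $.moves[0]: expected keys x, y, z, rx, ry, rz, fingers
```

Run:
```python
from h import *
c=snap('wrist','w1'); o=sensors.get_obs(); print(o['time_s'],o['tool_pos'],o['tool_rot'],o['qpos'].round(0),-np.array(c['R']).T@c['t'])
for X in [(.4872,.1682,.048)]: print(proj(c,X))
```

```text
0.15 [0.18441725 0.62281728 0.20670153] [-1.79915396e+02  5.44273662e-03  1.63510198e+02] [-73.  18.  -4.  83.   1.  79.  -3.] [0.1083141  0.64500525 0.38343669]
(np.float64(77.32585658359773), np.float64(463.3170761814276))
```

View pics/w1.png

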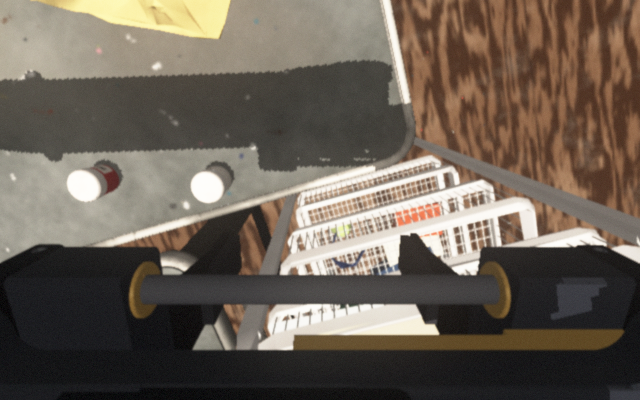

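Run:
```python
from h import *
c=load('w1'); R=np.array(c['R']); 
print(R.round(2))
for d in (0,.03,.06,.09,.12):
  for z in (.048,): print(d,proj(c,np.array([.1844,.6228,0])+d*np.array([-.959,.284,0])+np.array([0,0,z])))
```

```text
[[ 0.28  0.96 -0.  ]
 [ 0.92 -0.27  0.29]
 [ 0.27 -0.08 -0.96]]
0 (np.float64(320.47871558123603), np.float64(179.47973385412448))
0.03 (np.float64(320.4974021415476), np.float64(151.34445252512617))
0.06 (np.float64(320.517068821963), np.float64(121.733460610714))
0.09 (np.float64(320.53779481095853), np.float64(90.52752856744375))
0.12 (np.float64(320.5596680637882), np.float64(57.59422721703484))
```

drive_tool([
  {"x":-27,"y":-47,"z":-8,"rx":0,"ry":0,"rz":0.13,"fingers":-1},
  {"x":-55,"y":-94,"z":-16,"rx":0,"ry":0,"rz":0.26,"fingers":-1},
  {"x":-82,"y":-140,"z":-24,"rx":0,"ry":0,"rz":0.4,"fingers":-1},
  {"x":-110,"y":-187,"z":-32,"rx":0,"ry":0,"rz":0.53,"fingers":-1},
  {"x":-137,"y":-234,"z":-40,"rx":0,"ry":0,"rz":0.67,"fingers":-1},
  {"x":-184,"y":-253,"z":-40,"rx":0,"ry":0,"rz":0.8,"fingers":-1},
  {"x":-231,"y":-273,"z":-40,"rx":0,"ry":0,"rz":0.94,"fingers":-1},
  {"x":-278,"y":-292,"z":-30,"rx":0,"ry":0,"rz":1.07,"fingers":-1},
  {"x":-325,"y":-311,"z":-20,"rx":0,"ry":0,"rz":1.2,"fingers":-1},
  {"x":-372,"y":-331,"z":-10,"rx":0,"ry":0,"rz":1.34,"fingers":-1},
  {"x":-420,"y":-350,"z":0,"rx":0,"ry":0,"rz":1.47,"fingers":-1},
  {"x":-420,"y":-350,"z":0,"rx":0,"ry":0,"rz":1.47,"fingers":-1},
])

```text
time_s: 1.65
tool_pos: [0.4898, 0.1641, 0.2065]
tool_rot: [-180.0, 0.2, 78.8]
force: [-0.0, -0.0, -0.3]
grip_width: 0.0871
grasp_force: 0.0
```

Run:
```python
from h import *
c=snap('wrist','w2'); o=sensors.get_obs(); print(o['time_s'],o['tool_pos'],o['tool_rot'],o['qpos'].round(0))
im=cv2.imread('pics/w2.png'); print(proj(c,(.4872,.1682,.048)),proj(c,(.487,-.0366,.02)))
im=cv2.resize(im[100:250,220:420],None,fx=4,fy=4,interpolation=cv2.INTER_CUBIC); cv2.imwrite('pics/w2c.png',im)
```

```text
1.7 [0.48834268 0.16667642 0.206794  ] [-1.79938025e+02  7.73890739e-02  7.90877551e+01] [-45.   2.  24. 103.  -1.  76. -32.]
(np.float64(316.9958782224992), np.float64(174.50208493298163)) (np.float64(347.38906994169054), np.float64(318.30891970002017))
```

View pics/w2c.png

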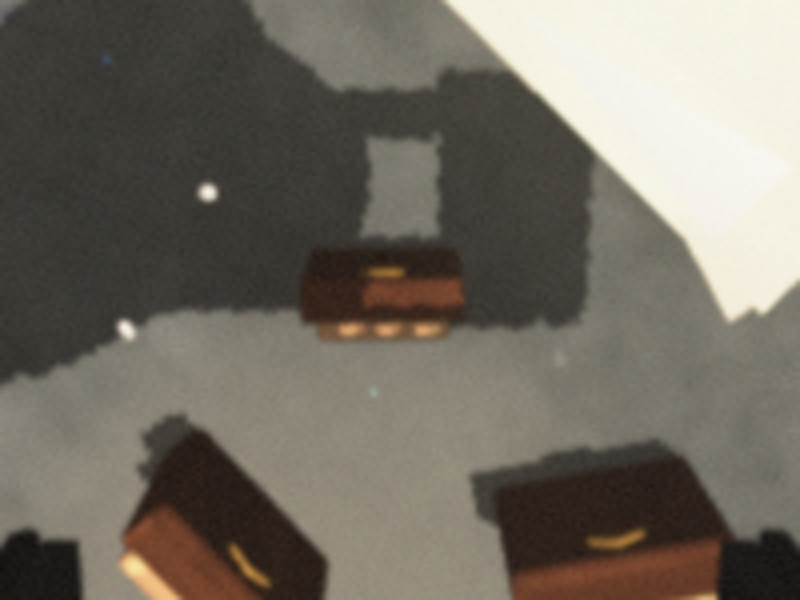

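C is in the middle of the crop. The top of its back spans (302–463, 277–321), and its edge is nearly horizontal.

Run:
```python
from h import *
c=load('w2'); f=lambda p:(220+(p[0]+.5)/4-.5,100+(p[1]+.5)/4-.5)
P=[ray(c,*f(p),.048) for p in [(302,322),(464,320),(464,277),(304,278)]]
for p in P: print(p.round(4))
print('W',np.linalg.norm(P[1]-P[0]),'T',np.linalg.norm(P[2]-P[1]),'c',np.mean(P,axis=0))
d=P[1]-P[0];print(np.degrees(np.arctan2(d[1],d[0])))
o=sensors.get_obs();a=np.radians(o['tool_rot'][2]);v=np.mean(P,axis=0)-o['tool_pos'];print('tool shift x,y',v[0]*np.cos(a)+v[1]*np.sin(a),v[0]*np.sin(a)-v[1]*np.cos(a))
```

```text
[0.4631 0.1667 0.048 ]
[0.5056 0.1589 0.048 ]
[0.5077 0.1703 0.048 ]
[0.4662 0.1783 0.048 ]
W 0.04320037149545105 T 0.011656267638213178 c [0.48564598 0.16854922 0.048     ]
-10.47672552996175
tool shift x,y 0.0013284351155999118 -0.003002466368944238
```

drive_tool([
  {"x":1,"y":-3,"z":40,"rx":0,"ry":0,"rz":0,"fingers":-0.6},
  {"x":1,"y":-3,"z":90,"rx":0,"ry":0,"rz":0,"fingers":-0.6},
  {"x":1,"y":-3,"z":135,"rx":0,"ry":0,"rz":0,"fingers":-0.6},
  {"x":1,"y":-3,"z":165,"rx":0,"ry":0,"rz":0,"fingers":-0.6},
  {"x":1,"y":-3,"z":179,"rx":0,"ry":0,"rz":0,"fingers":-0.6},
  {"x":1,"y":-3,"z":179,"rx":0,"ry":0,"rz":0,"fingers":-0.6},
  {"x":1,"y":-3,"z":179,"rx":0,"ry":0,"rz":0,"fingers":-0.6},
  {"x":1,"y":-3,"z":179,"rx":0,"ry":0,"rz":0,"fingers":1},
  {"x":1,"y":-3,"z":179,"rx":0,"ry":0,"rz":0,"fingers":1},
  {"x":1,"y":-3,"z":179,"rx":0,"ry":0,"rz":0,"fingers":1},
  {"x":1,"y":-3,"z":179,"rx":0,"ry":0,"rz":0,"fingers":1},
  {"x":1,"y":-3,"z":179,"rx":0,"ry":0,"rz":0,"fingers":1},
  {"x":1,"y":-3,"z":179,"rx":0,"ry":0,"rz":0,"fingers":1},
], force=12)

```text
time_s: 3.32
tool_pos: [0.4856, 0.1701, 0.0288]
tool_rot: [180.0, -0.0, 79.3]
force: [1.3, -0.4, 2.2]
grip_width: 0.0432
grasp_force: 12.0
```

drive_tool([
  {"x":0,"y":0,"z":-20,"rx":0,"ry":0,"rz":0,"fingers":1},
  {"x":0,"y":0,"z":-70,"rx":0,"ry":0,"rz":0,"fingers":1},
  {"x":-25,"y":5,"z":-115,"rx":0,"ry":0,"rz":-0.03,"fingers":1},
  {"x":-65,"y":13,"z":-150,"rx":0,"ry":0,"rz":-0.06,"fingers":1},
  {"x":-115,"y":23,"z":-165,"rx":0,"ry":0,"rz":-0.1,"fingers":1},
  {"x":-165,"y":33,"z":-165,"rx":0,"ry":0,"rz":-0.14,"fingers":1},
  {"x":-215,"y":43,"z":-165,"rx":0,"ry":0,"rz":-0.19,"fingers":1},
  {"x":-255,"y":51,"z":-165,"rx":0,"ry":0,"rz":-0.19,"fingers":1},
  {"x":-281,"y":56,"z":-165,"rx":0,"ry":0,"rz":-0.19,"fingers":1},
  {"x":-281,"y":56,"z":-165,"rx":0,"ry":0,"rz":-0.19,"fingers":1},
  {"x":-281,"y":56,"z":-165,"rx":0,"ry":0,"rz":-0.19,"fingers":1},
])

```text
time_s: 4.7
tool_pos: [0.4877, -0.1152, 0.1931]
tool_rot: [-179.9, -0.1, 90.2]
force: [0.6, 1.0, -0.7]
grip_width: 0.0436
grasp_force: 12.0
```

Run:
```python
from h import *
c=snap('wrist','w3'); o=sensors.get_obs(); print(o['time_s'],o['tool_pos'],o['tool_rot'],o['grip_width'],o['grasp_force'])
for X in [(.487,-.0366,.02),(.568,-.0366,.086),(.397,-.037,.05)]: print(proj(c,X))
im=cv2.imread('pics/w3.png')
im=cv2.resize(im[60:320,190:450],None,fx=2.3,fy=2.3,interpolation=cv2.INTER_CUBIC); cv2.imwrite('pics/w3c.png',im)
```

```text
4.75 [ 0.48783595 -0.11489527  0.19316573] [-1.79954567e+02 -4.08048792e-02  9.02875467e+01] 0.043483834645309825 12.000165916979313
(np.float64(320.11142752142354), np.float64(101.45691555400353))
(np.float64(416.2605215819322), np.float64(101.7074465209741))
(np.float64(225.42860800266732), np.float64(101.49268098408012))
```

View pics/w3c.png

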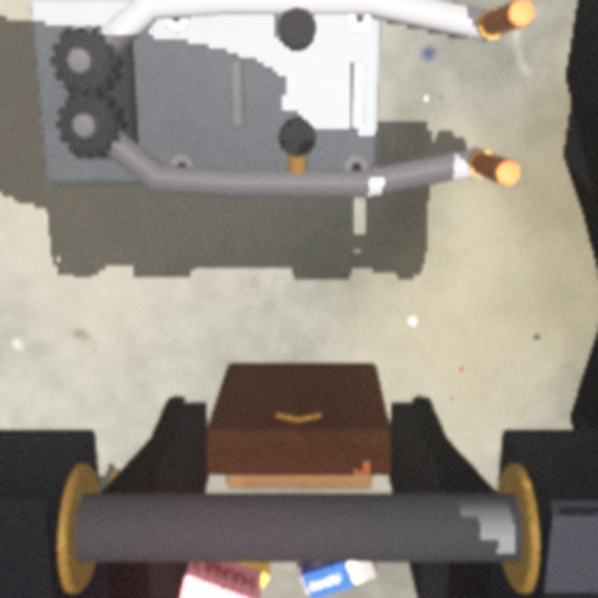

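Run:
```python
from h import *
c=load('w3'); f=lambda p:(190+(p[0]+.5)/2.3-.5,60+(p[1]+.5)/2.3-.5)
for n,p,z in [('pad+Y',(297,28),.048),('pad-Y',(297,136),.048),('railL in',(243,95),.016),('railR in',(351,95),.016),('hinge1',(79,59),.05),('hinge2',(85,124),.05),('grip1 top',(522,13),.086),('grip2 top',(509,172),.086),
 ('fr nl',(208,473),.2123),('fr nr',(390,473),.2123),('fr rl',(213,430),.2123),('fr rr',(388,430),.2123)]: print(n,ray(c,*f(p),z)[:2].round(4))
```

```text
pad+Y [ 0.4857 -0.0102]
pad-Y [ 0.4858 -0.0528]
railL in [ 0.461  -0.0363]
railR in [ 0.5103 -0.0361]
hinge1 [ 0.3969 -0.0225]
hinge2 [ 0.3973 -0.0482]
grip1 top [ 0.5658 -0.0081]
grip2 top [ 0.5659 -0.0638]
fr nl [ 0.4655 -0.1223]
fr nr [ 0.5085 -0.1222]
fr rl [ 0.467  -0.1112]
fr rr [ 0.5076 -0.1111]
```

The wrist view gives the nest at x 0.4857 and the middle plane at y -0.0355. The pad noses are at about -0.018 and -0.045, which agrees with the sizes given. I'll lower the frame into the gap.

drive_tool([
  {"x":45,"y":-1,"z":0,"rx":0,"ry":0,"rz":0,"fingers":1},
  {"x":80,"y":-1,"z":20,"rx":0,"ry":0,"rz":0,"fingers":1},
  {"x":88,"y":-1,"z":60,"rx":0,"ry":0,"rz":0,"fingers":1},
  {"x":88,"y":-1,"z":90,"rx":0,"ry":0,"rz":0,"fingers":1},
  {"x":88,"y":-1,"z":105,"rx":0,"ry":0,"rz":0,"fingers":1},
  {"x":88,"y":-1,"z":105,"rx":0,"ry":0,"rz":0,"fingers":1},
  {"x":88,"y":-1,"z":115,"rx":0,"ry":0,"rz":0,"fingers":1},
  {"x":88,"y":-1,"z":125,"rx":0,"ry":0,"rz":0,"fingers":1},
  {"x":88,"y":-1,"z":135,"rx":0,"ry":0,"rz":0,"fingers":1},
  {"x":88,"y":-1,"z":145,"rx":0,"ry":0,"rz":0,"fingers":1},
  {"x":88,"y":-1,"z":151,"rx":0,"ry":0,"rz":0,"fingers":1},
  {"x":88,"y":-1,"z":155,"rx":0,"ry":0,"rz":0,"fingers":1},
  {"x":88,"y":-1,"z":155,"rx":0,"ry":0,"rz":0,"fingers":1},
  {"x":88,"y":-1,"z":155,"rx":0,"ry":0,"rz":0,"fingers":1},
])

```text
time_s: 6.5
tool_pos: [0.487, -0.0285, 0.0388]
tool_rot: [180.0, -0.0, 90.2]
force: [0.3, 0.4, -0.1]
grip_width: 0.044
grasp_force: 12.0
```

drive_tool([
  {"x":1.5,"y":-0.5,"z":1,"rx":0,"ry":0,"rz":0,"fingers":1},
  {"x":1.5,"y":-0.5,"z":2,"rx":0,"ry":0,"rz":0,"fingers":1},
  {"x":1.5,"y":-0.5,"z":2,"rx":0,"ry":0,"rz":0,"fingers":1},
  {"x":1.5,"y":-0.5,"z":2,"rx":0,"ry":0,"rz":0,"fingers":1},
])

```text
time_s: 7.0
tool_pos: [0.4864, -0.0269, 0.0368]
tool_rot: [180.0, -0.0, 90.2]
force: [-0.8, 0.8, 3.2]
grip_width: 0.0433
grasp_force: 12.0
```

Contact with the plate shows as about 3 N. I'll release with a small opening, go straight up, and look.

drive_tool([
  {"x":0,"y":0,"z":-0.5,"rx":0,"ry":0,"rz":0,"fingers":-0.2},
  {"x":0,"y":0,"z":-0.5,"rx":0,"ry":0,"rz":0,"fingers":-0.25},
  {"x":0,"y":0,"z":-0.5,"rx":0,"ry":0,"rz":0,"fingers":-0.25},
  {"x":0,"y":0,"z":-0.5,"rx":0,"ry":0,"rz":0,"fingers":-0.25},
  {"x":0,"y":0,"z":-10,"rx":0,"ry":0,"rz":0,"fingers":-0.25},
  {"x":0,"y":0,"z":-30,"rx":0,"ry":0,"rz":0,"fingers":-0.25},
  {"x":0,"y":0,"z":-70,"rx":0,"ry":0,"rz":0,"fingers":-0.25},
  {"x":-40,"y":0,"z":-120,"rx":0,"ry":0,"rz":0,"fingers":-0.25},
  {"x":-80,"y":0,"z":-150,"rx":0,"ry":0,"rz":0,"fingers":-0.4},
  {"x":-80,"y":0,"z":-150,"rx":0,"ry":0,"rz":0,"fingers":-0.8},
  {"x":-80,"y":0,"z":-150,"rx":0,"ry":0,"rz":0,"fingers":-1},
])

```text
time_s: 8.38
tool_pos: [0.4862, -0.1064, 0.1866]
tool_rot: [180.0, -0.1, 90.2]
force: [-0.4, 0.3, 0.4]
grip_width: 0.0733
grasp_force: 0.0
```

Run:
```python
from h import *
c=snap('wrist','w4'); o=sensors.get_obs(); print(o['time_s'],o['tool_pos'],o['tool_rot'],o['grip_width'],o['qpos'].round(0))
im=cv2.imread('pics/w4.png')
im=cv2.resize(im[40:200,215:455],None,fx=3.3,fy=3.3,interpolation=cv2.INTER_CUBIC); cv2.imwrite('pics/w4c.png',im)
```

```text
8.425 [ 0.48595119 -0.10588018  0.18598312] [-1.79935676e+02 -3.96746106e-02  9.02381832e+01] 0.07712258770825378 [-31.  -1.  40. 107.   0.  73.  10.]
```

View pics/w4c.png

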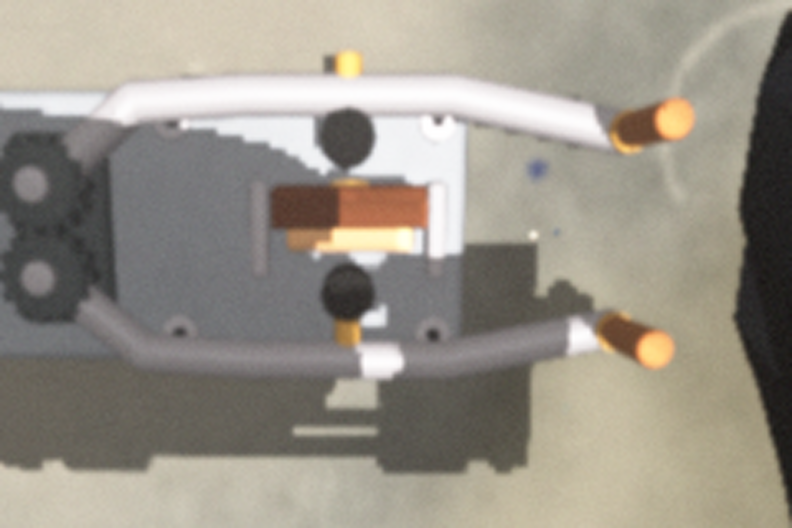

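The frame stands in the nest, rear face towards the +Y pad, clear of both pads at (347,137) and (347,292) and between the rails. Next I'll turn 90° and go above the grips.

drive_tool([
  {"x":8,"y":8,"z":0,"rx":0,"ry":0,"rz":-0.16,"fingers":-1},
  {"x":16,"y":18,"z":0,"rx":0,"ry":0,"rz":-0.32,"fingers":-1},
  {"x":24,"y":28,"z":0,"rx":0,"ry":0,"rz":-0.48,"fingers":-1},
  {"x":32,"y":38,"z":0,"rx":0,"ry":0,"rz":-0.64,"fingers":-1},
  {"x":40,"y":48,"z":0,"rx":0,"ry":0,"rz":-0.8,"fingers":-1},
  {"x":48,"y":58,"z":0,"rx":0,"ry":0,"rz":-0.96,"fingers":-1},
  {"x":56,"y":68,"z":0,"rx":0,"ry":0,"rz":-1.12,"fingers":-1},
  {"x":64,"y":75,"z":0,"rx":0,"ry":0,"rz":-1.28,"fingers":-1},
  {"x":70,"y":80,"z":0,"rx":0,"ry":0,"rz":-1.44,"fingers":-1},
  {"x":70,"y":80,"z":0,"rx":0,"ry":0,"rz":-1.567,"fingers":-1},
  {"x":70,"y":80,"z":0,"rx":0,"ry":0,"rz":-1.567,"fingers":-1},
  {"x":70,"y":80,"z":0,"rx":0,"ry":0,"rz":-1.567,"fingers":-1},
  {"x":70,"y":80,"z":0,"rx":0,"ry":0,"rz":-1.567,"fingers":-1},
])

```text
time_s: 10.05
tool_pos: [0.566, -0.0366, 0.1863]
tool_rot: [180.0, -0.0, 179.9]
force: [-0.4, 0.5, -0.3]
grip_width: 0.0871
grasp_force: 0.0
```

Run:
```python
from h import *
c=snap('wrist','w5'); o=sensors.get_obs(); print(o['time_s'],o['tool_pos'],o['tool_rot'],o['grip_width'],o['qpos'].round(0))
im=cv2.imread('pics/w5.png'); print(proj(c,(.566,-.008,.086)),proj(c,(.566,-.064,.086)))
im=cv2.resize(im[120:300,210:430],None,fx=3.3,fy=3.3,interpolation=cv2.INTER_CUBIC); cv2.imwrite('pics/w5c.png',im)
```

```text
10.1 [ 0.56604523 -0.03663074  0.18640453] [ 1.79992477e+02 -1.54568562e-02  1.79910078e+02] 0.08699393756928367 [-29.  10.  34.  98.  -6.  74.  96.]
(np.float64(351.98725988262936), np.float64(194.6998942828162)) (np.float64(289.30630457125943), np.float64(194.8207505949924))
```

View pics/w5c.png

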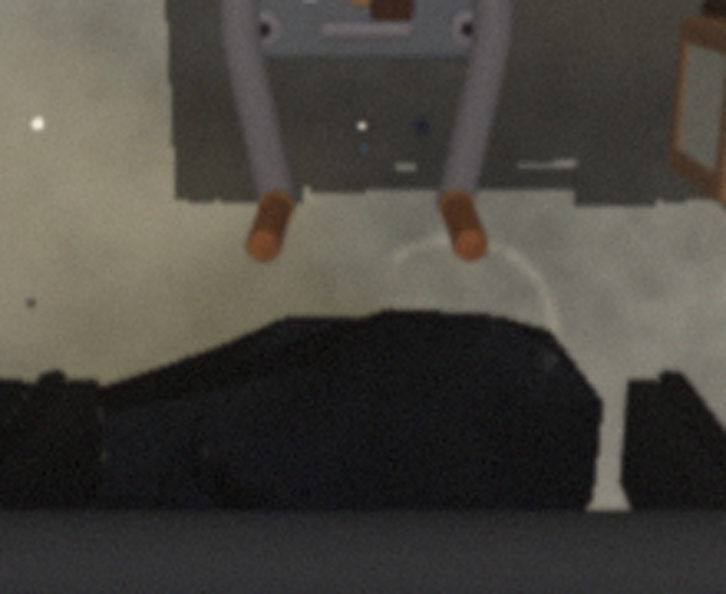

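The grip tops at crop (264,245) and (470,244) match the prediction within 0.5 px. I'll descend and keep a little off the cloth.

drive_tool([
  {"x":2,"y":0,"z":30,"rx":0,"ry":0,"rz":0,"fingers":-1},
  {"x":2,"y":0,"z":60,"rx":0,"ry":0,"rz":0,"fingers":-1},
  {"x":2,"y":0,"z":80,"rx":0,"ry":0,"rz":0,"fingers":-1},
  {"x":2,"y":0,"z":95,"rx":0,"ry":0,"rz":0,"fingers":-1},
  {"x":2,"y":0,"z":105,"rx":0,"ry":0,"rz":0,"fingers":-1},
  {"x":2,"y":0,"z":115,"rx":0,"ry":0,"rz":0,"fingers":-1},
  {"x":2,"y":0,"z":124,"rx":0,"ry":0,"rz":0,"fingers":-1},
  {"x":2,"y":0,"z":132,"rx":0,"ry":0,"rz":0,"fingers":-1},
  {"x":2,"y":0,"z":132,"rx":0,"ry":0,"rz":0,"fingers":-1},
  {"x":2,"y":0,"z":132,"rx":0,"ry":0,"rz":0,"fingers":-1},
], force=9)

```text
time_s: 11.35
tool_pos: [0.5645, -0.0368, 0.0548]
tool_rot: [180.0, 0.0, 180.0]
force: [0.2, 0.3, 0.0]
grip_width: 0.0871
grasp_force: 0.0
```

drive_tool([
  {"x":0,"y":0,"z":0,"rx":0,"ry":0,"rz":0,"fingers":-0.7},
  {"x":0,"y":0,"z":0,"rx":0,"ry":0,"rz":0,"fingers":-0.55},
  {"x":0,"y":0,"z":0,"rx":0,"ry":0,"rz":0,"fingers":-0.5},
  {"x":0,"y":0,"z":0,"rx":0,"ry":0,"rz":0,"fingers":-0.45},
  {"x":0,"y":0,"z":0,"rx":0,"ry":0,"rz":0,"fingers":-0.4},
  {"x":0,"y":0,"z":0,"rx":0,"ry":0,"rz":0,"fingers":-0.36},
  {"x":0,"y":0,"z":0,"rx":0,"ry":0,"rz":0,"fingers":-0.36},
])

```text
time_s: 12.22
tool_pos: [0.5643, -0.0367, 0.0546]
tool_rot: [180.0, 0.0, 180.0]
force: [0.8, 1.2, -0.5]
grip_width: 0.0597
grasp_force: 0.5
```

drive_tool([
  {"x":0,"y":0,"z":0,"rx":0,"ry":0,"rz":0,"fingers":-0.32},
  {"x":0,"y":0,"z":0,"rx":0,"ry":0,"rz":0,"fingers":-0.28},
  {"x":0,"y":0,"z":0,"rx":0,"ry":0,"rz":0,"fingers":-0.24},
  {"x":0,"y":0,"z":0,"rx":0,"ry":0,"rz":0,"fingers":-0.21},
  {"x":0,"y":0,"z":0,"rx":0,"ry":0,"rz":0,"fingers":-0.18},
  {"x":0,"y":0,"z":0,"rx":0,"ry":0,"rz":0,"fingers":-0.18},
  {"x":0,"y":0,"z":0,"rx":0,"ry":0,"rz":0,"fingers":-0.18},
])

```text
time_s: 13.1
tool_pos: [0.5642, -0.0367, 0.0545]
tool_rot: [180.0, 0.0, 180.0]
force: [0.7, 1.1, -0.5]
grip_width: 0.0513
grasp_force: 0.6
```

Next come 0.4–0.5 mm steps, with a force reading after each short call.

drive_tool([
  {"x":0,"y":0,"z":0,"rx":0,"ry":0,"rz":0,"fingers":-0.16},
  {"x":0,"y":0,"z":0,"rx":0,"ry":0,"rz":0,"fingers":-0.14},
  {"x":0,"y":0,"z":0,"rx":0,"ry":0,"rz":0,"fingers":-0.12},
  {"x":0,"y":0,"z":0,"rx":0,"ry":0,"rz":0,"fingers":-0.12},
])

```text
time_s: 13.6
tool_pos: [0.5643, -0.0363, 0.0546]
tool_rot: [180.0, 0.0, 180.0]
force: [2.4, 2.4, -0.3]
grip_width: 0.0489
grasp_force: 1.3
```

drive_tool([
  {"x":0,"y":0,"z":0,"rx":0,"ry":0,"rz":0,"fingers":-0.1},
  {"x":0,"y":0,"z":0,"rx":0,"ry":0,"rz":0,"fingers":-0.09},
  {"x":0,"y":0,"z":0,"rx":0,"ry":0,"rz":0,"fingers":-0.08},
  {"x":0,"y":0,"z":0,"rx":0,"ry":0,"rz":0,"fingers":-0.08},
])

```text
time_s: 14.1
tool_pos: [0.5643, -0.0361, 0.0546]
tool_rot: [180.0, 0.0, 180.0]
force: [1.1, 5.1, -1.4]
grip_width: 0.0471
grasp_force: 2.4
```

A 5 N sideways load shows the gripper is slightly off centre. I'll centre it (tool y = world +Y).

drive_tool([
  {"x":0,"y":0.4,"z":0,"rx":0,"ry":0,"rz":0,"fingers":-0.08},
  {"x":0,"y":0.7,"z":0,"rx":0,"ry":0,"rz":0,"fingers":-0.08},
  {"x":0,"y":0.7,"z":0,"rx":0,"ry":0,"rz":0,"fingers":-0.08},
])

```text
time_s: 14.48
tool_pos: [0.5643, -0.036, 0.0546]
tool_rot: [180.0, 0.0, 180.0]
force: [2.0, 3.7, 0.5]
grip_width: 0.0468
grasp_force: 2.2
```

drive_tool([
  {"x":0,"y":0.5,"z":0,"rx":0,"ry":0,"rz":0,"fingers":-0.08},
  {"x":0,"y":1,"z":0,"rx":0,"ry":0,"rz":0,"fingers":-0.08},
  {"x":0,"y":1,"z":0,"rx":0,"ry":0,"rz":0,"fingers":-0.08},
  {"x":0,"y":1,"z":0,"rx":0,"ry":0,"rz":0,"fingers":-0.08},
])

```text
time_s: 14.98
tool_pos: [0.5643, -0.0355, 0.0546]
tool_rot: [-180.0, 0.0, 179.9]
force: [2.1, 2.4, -0.7]
grip_width: 0.0469
grasp_force: 1.2
```

drive_tool([
  {"x":0,"y":0.5,"z":0,"rx":0,"ry":0,"rz":0,"fingers":-0.08},
  {"x":0,"y":0.8,"z":0,"rx":0,"ry":0,"rz":0,"fingers":-0.08},
  {"x":0,"y":0.8,"z":0,"rx":0,"ry":0,"rz":0,"fingers":-0.08},
  {"x":0,"y":0.8,"z":0,"rx":0,"ry":0,"rz":0,"fingers":-0.08},
])

```text
time_s: 15.48
tool_pos: [0.5641, -0.0354, 0.0546]
tool_rot: [-179.9, -0.0, 179.9]
force: [2.1, -1.9, 0.4]
grip_width: 0.047
grasp_force: 1.2
```

drive_tool([
  {"x":0,"y":-0.3,"z":0,"rx":0,"ry":0,"rz":0,"fingers":-0.07},
  {"x":0,"y":-0.3,"z":0,"rx":0,"ry":0,"rz":0,"fingers":-0.06},
  {"x":0,"y":-0.3,"z":0,"rx":0,"ry":0,"rz":0,"fingers":-0.05},
  {"x":0,"y":-0.3,"z":0,"rx":0,"ry":0,"rz":0,"fingers":-0.05},
])

```text
time_s: 15.98
tool_pos: [0.5642, -0.0353, 0.0546]
tool_rot: [-180.0, 0.0, 179.9]
force: [1.6, -3.6, 0.3]
grip_width: 0.0455
grasp_force: 2.4
```

drive_tool([
  {"x":0,"y":0,"z":0,"rx":0,"ry":0,"rz":0,"fingers":-0.04},
  {"x":0,"y":0,"z":0,"rx":0,"ry":0,"rz":0,"fingers":-0.03},
  {"x":0,"y":0,"z":0,"rx":0,"ry":0,"rz":0,"fingers":-0.03},
])

```text
time_s: 16.35
tool_pos: [0.5642, -0.0352, 0.0546]
tool_rot: [-180.0, 0.0, 179.9]
force: [1.5, -5.1, 0.1]
grip_width: 0.0448
grasp_force: 3.3
```

drive_tool([
  {"x":0,"y":-0.4,"z":0,"rx":0,"ry":0,"rz":0,"fingers":-0.03},
  {"x":0,"y":-0.7,"z":0,"rx":0,"ry":0,"rz":0,"fingers":-0.03},
  {"x":0,"y":-0.7,"z":0,"rx":0,"ry":0,"rz":0,"fingers":-0.03},
  {"x":0,"y":-0.7,"z":0,"rx":0,"ry":0,"rz":0,"fingers":-0.03},
])

```text
time_s: 16.85
tool_pos: [0.5642, -0.0353, 0.0546]
tool_rot: [180.0, 0.0, 180.0]
force: [2.0, -4.8, 0.2]
grip_width: 0.0451
grasp_force: 3.3
```

drive_tool([
  {"x":0,"y":-0.4,"z":0,"rx":0,"ry":0,"rz":0,"fingers":-0.03},
  {"x":0,"y":-0.4,"z":0,"rx":0,"ry":0,"rz":0,"fingers":-0.03},
  {"x":0,"y":-0.4,"z":0,"rx":0,"ry":0,"rz":0,"fingers":-0.03},
])

```text
time_s: 17.23
tool_pos: [0.5642, -0.0353, 0.0546]
tool_rot: [180.0, 0.0, 180.0]
force: [1.5, -3.1, 1.1]
grip_width: 0.0449
grasp_force: 3.3
```

drive_tool([
  {"x":0,"y":-0.4,"z":0,"rx":0,"ry":0,"rz":0,"fingers":-0.025},
  {"x":0,"y":-0.4,"z":0,"rx":0,"ry":0,"rz":0,"fingers":-0.015},
  {"x":0,"y":-0.4,"z":0,"rx":0,"ry":0,"rz":0,"fingers":-0.01},
  {"x":0,"y":-0.4,"z":0,"rx":0,"ry":0,"rz":0,"fingers":-0.01},
])

```text
time_s: 17.73
tool_pos: [0.5642, -0.0353, 0.0546]
tool_rot: [180.0, -0.0, 180.0]
force: [0.0, -0.5, 1.7]
grip_width: 0.0443
grasp_force: 4.2
```

Balanced now. I'll keep closing in small steps towards the peak at 7–8.5 N.

drive_tool([
  {"x":0,"y":0,"z":0,"rx":0,"ry":0,"rz":0,"fingers":0},
  {"x":0,"y":0,"z":0,"rx":0,"ry":0,"rz":0,"fingers":0.01},
  {"x":0,"y":0,"z":0,"rx":0,"ry":0,"rz":0,"fingers":0.01},
])

```text
time_s: 18.1
tool_pos: [0.5643, -0.0354, 0.0546]
tool_rot: [180.0, 0.0, 180.0]
force: [1.8, 2.3, 2.6]
grip_width: 0.0433
grasp_force: 5.0
```

drive_tool([
  {"x":0,"y":0,"z":0,"rx":0,"ry":0,"rz":0,"fingers":0.02},
  {"x":0,"y":0,"z":0,"rx":0,"ry":0,"rz":0,"fingers":0.03},
  {"x":0,"y":0,"z":0,"rx":0,"ry":0,"rz":0,"fingers":0.03},
])

```text
time_s: 18.48
tool_pos: [0.5643, -0.0354, 0.0546]
tool_rot: [180.0, 0.0, 180.0]
force: [0.3, 3.1, 0.4]
grip_width: 0.0423
grasp_force: 5.9
```

drive_tool([
  {"x":0,"y":0.2,"z":0,"rx":0,"ry":0,"rz":0,"fingers":0.04},
  {"x":0,"y":0.2,"z":0,"rx":0,"ry":0,"rz":0,"fingers":0.04},
])

```text
time_s: 18.73
tool_pos: [0.5643, -0.0355, 0.0546]
tool_rot: [180.0, 0.0, 180.0]
force: [0.7, 3.3, 1.4]
grip_width: 0.0422
grasp_force: 6.3
```

drive_tool([
  {"x":0,"y":0.1,"z":0,"rx":0,"ry":0,"rz":0,"fingers":0.05},
  {"x":0,"y":0.1,"z":0,"rx":0,"ry":0,"rz":0,"fingers":0.05},
])

```text
time_s: 18.98
tool_pos: [0.5643, -0.0354, 0.0546]
tool_rot: [180.0, 0.0, 180.0]
force: [0.6, 4.3, 1.5]
grip_width: 0.0418
grasp_force: 6.7
```

drive_tool([
  {"x":0,"y":0.2,"z":0,"rx":0,"ry":0,"rz":0,"fingers":0.055},
  {"x":0,"y":0.2,"z":0,"rx":0,"ry":0,"rz":0,"fingers":0.06},
])

```text
time_s: 19.23
tool_pos: [0.5643, -0.0355, 0.0546]
tool_rot: [180.0, 0.0, 180.0]
force: [1.2, 3.5, 0.5]
grip_width: 0.0409
grasp_force: 7.1
```

drive_tool([
  {"x":0,"y":0.1,"z":0,"rx":0,"ry":0,"rz":0,"fingers":0.065},
  {"x":0,"y":0.1,"z":0,"rx":0,"ry":0,"rz":0,"fingers":0.065},
])

```text
time_s: 19.48
tool_pos: [0.5643, -0.0355, 0.0546]
tool_rot: [180.0, 0.0, 180.0]
force: [2.4, 4.3, 0.8]
grip_width: 0.0406
grasp_force: 7.2
```

drive_tool([
  {"x":0,"y":0.1,"z":0,"rx":0,"ry":0,"rz":0,"fingers":0.072},
  {"x":0,"y":0.1,"z":0,"rx":0,"ry":0,"rz":0,"fingers":0.072},
])

```text
time_s: 19.73
tool_pos: [0.5643, -0.0354, 0.0546]
tool_rot: [-180.0, 0.0, 180.0]
force: [2.0, 3.0, 0.8]
grip_width: 0.0407
grasp_force: 7.5
```

drive_tool([
  {"x":0,"y":0.1,"z":0,"rx":0,"ry":0,"rz":0,"fingers":0.079},
  {"x":0,"y":0.1,"z":0,"rx":0,"ry":0,"rz":0,"fingers":0.079},
])

```text
time_s: 19.98
tool_pos: [0.5643, -0.0354, 0.0546]
tool_rot: [-180.0, 0.0, 179.9]
force: [1.9, 2.9, 0.7]
grip_width: 0.0401
grasp_force: 7.7
```

drive_tool([
  {"x":0,"y":0.1,"z":0,"rx":0,"ry":0,"rz":0,"fingers":0.086},
  {"x":0,"y":0.1,"z":0,"rx":0,"ry":0,"rz":0,"fingers":0.086},
])

```text
time_s: 20.23
tool_pos: [0.5643, -0.0354, 0.0546]
tool_rot: [-180.0, 0.0, 180.0]
force: [2.9, 3.0, 0.2]
grip_width: 0.04
grasp_force: 7.9
```

drive_tool([
  {"x":0,"y":0.1,"z":0,"rx":0,"ry":0,"rz":0,"fingers":0.092},
  {"x":0,"y":0.1,"z":0,"rx":0,"ry":0,"rz":0,"fingers":0.092},
])

```text
time_s: 20.48
tool_pos: [0.5643, -0.0354, 0.0546]
tool_rot: [-180.0, 0.0, 179.9]
force: [2.7, 1.7, 0.5]
grip_width: 0.0396
grasp_force: 8.1
```

drive_tool([
  {"x":0,"y":0,"z":0,"rx":0,"ry":0,"rz":0,"fingers":0.098},
  {"x":0,"y":0,"z":0,"rx":0,"ry":0,"rz":0,"fingers":0.098},
])

```text
time_s: 20.72
tool_pos: [0.5643, -0.0354, 0.0546]
tool_rot: [-180.0, 0.0, 179.9]
force: [2.9, 0.7, 0.0]
grip_width: 0.0397
grasp_force: 8.2
```

drive_tool([
  {"x":0,"y":0,"z":0,"rx":0,"ry":0,"rz":0,"fingers":0.103},
  {"x":0,"y":0,"z":0,"rx":0,"ry":0,"rz":0,"fingers":0.103},
])

```text
time_s: 20.98
tool_pos: [0.5643, -0.0354, 0.0546]
tool_rot: [-180.0, 0.0, 179.9]
force: [2.4, 1.1, -0.0]
grip_width: 0.0393
grasp_force: 8.3
```

drive_tool([
  {"x":0,"y":0,"z":0,"rx":0,"ry":0,"rz":0,"fingers":0.108},
  {"x":0,"y":0,"z":0,"rx":0,"ry":0,"rz":0,"fingers":0.108},
])

```text
time_s: 21.22
tool_pos: [0.5643, -0.0353, 0.0546]
tool_rot: [-180.0, 0.0, 179.9]
force: [2.7, 0.7, -0.2]
grip_width: 0.0391
grasp_force: 5.9
```

drive_tool([
  {"x":0,"y":0,"z":0,"rx":0,"ry":0,"rz":0,"fingers":0.113},
  {"x":0,"y":0,"z":0,"rx":0,"ry":0,"rz":0,"fingers":0.113},
])

```text
time_s: 21.48
tool_pos: [0.5643, -0.0354, 0.0546]
tool_rot: [-180.0, 0.0, 179.9]
force: [2.7, -1.3, 0.5]
grip_width: 0.0385
grasp_force: 4.7
```

The resistance has given way. I'll hold without closing further and read again, because the reading may lag.

drive_tool([
  {"x":0,"y":0,"z":0,"rx":0,"ry":0,"rz":0,"fingers":0.113},
  {"x":0,"y":0,"z":0,"rx":0,"ry":0,"rz":0,"fingers":0.113},
])

```text
time_s: 21.72
tool_pos: [0.5642, -0.0354, 0.0546]
tool_rot: [-180.0, 0.0, 179.9]
force: [3.2, -0.5, 0.2]
grip_width: 0.0388
grasp_force: 4.1
```

drive_tool([
  {"x":0,"y":0,"z":0,"rx":0,"ry":0,"rz":0,"fingers":0.113},
  {"x":0,"y":0,"z":0,"rx":0,"ry":0,"rz":0,"fingers":0.113},
  {"x":0,"y":0,"z":0,"rx":0,"ry":0,"rz":0,"fingers":0.113},
  {"x":0,"y":0,"z":0,"rx":0,"ry":0,"rz":0,"fingers":0.113},
])

```text
time_s: 22.22
tool_pos: [0.5643, -0.0353, 0.0546]
tool_rot: [-180.0, 0.0, 179.9]
force: [4.0, -1.4, -0.8]
grip_width: 0.0384
grasp_force: 3.8
```

It has settled at 3.8 N. A 0.3–0.5 mm probe will tell a solid stop (+1.8 N/mm) from a partly engaged front, with the force well under 11 N.

drive_tool([
  {"x":0,"y":0,"z":0,"rx":0,"ry":0,"rz":0,"fingers":0.12},
  {"x":0,"y":0,"z":0,"rx":0,"ry":0,"rz":0,"fingers":0.125},
  {"x":0,"y":0,"z":0,"rx":0,"ry":0,"rz":0,"fingers":0.125},
  {"x":0,"y":0,"z":0,"rx":0,"ry":0,"rz":0,"fingers":0.125},
], force=7)

```text
time_s: 22.72
tool_pos: [0.5634, -0.0351, 0.0543]
tool_rot: [180.0, -0.1, 179.9]
force: [0.8, -2.3, 0.9]
grip_width: 0.0382
grasp_force: 1.0
```

drive_tool([
  {"x":0,"y":0,"z":0,"rx":0,"ry":0,"rz":0,"fingers":0.133},
  {"x":0,"y":0,"z":0,"rx":0,"ry":0,"rz":0,"fingers":0.133},
  {"x":0,"y":0,"z":0,"rx":0,"ry":0,"rz":0,"fingers":0.133},
])

```text
time_s: 23.1
tool_pos: [0.5635, -0.0352, 0.0543]
tool_rot: [180.0, -0.1, 179.9]
force: [-0.7, -2.5, 1.4]
grip_width: 0.0378
grasp_force: 1.2
```

drive_tool([
  {"x":0,"y":0,"z":0,"rx":0,"ry":0,"rz":0,"fingers":0.142},
  {"x":0,"y":0,"z":0,"rx":0,"ry":0,"rz":0,"fingers":0.142},
  {"x":0,"y":0,"z":0,"rx":0,"ry":0,"rz":0,"fingers":0.142},
])

```text
time_s: 23.48
tool_pos: [0.5636, -0.0352, 0.0543]
tool_rot: [-180.0, -0.1, 179.9]
force: [-2.1, -2.7, 0.6]
grip_width: 0.0377
grasp_force: 1.4
```

drive_tool([
  {"x":0,"y":0,"z":0,"rx":0,"ry":0,"rz":0,"fingers":0.152},
  {"x":0,"y":0,"z":0,"rx":0,"ry":0,"rz":0,"fingers":0.152},
  {"x":0,"y":0,"z":0,"rx":0,"ry":0,"rz":0,"fingers":0.152},
])

```text
time_s: 23.85
tool_pos: [0.5637, -0.0353, 0.0543]
tool_rot: [-180.0, -0.1, 179.9]
force: [-3.5, -4.4, 0.9]
grip_width: 0.037
grasp_force: 1.8
```

Run:
```python
from h import *
c=snap('wrist','w6'); print(proj(c,(.4857,-.0355,.056)))
u,v=map(int,proj(c,(.4857,-.0355,.056))); im=cv2.imread('pics/w6.png')
y0=max(0,v-60);im=cv2.resize(im[y0:y0+150,u-100:u+100],None,fx=4,fy=4,interpolation=cv2.INTER_CUBIC); print(y0,u-100); cv2.imwrite('pics/w6c.png',im)
```

```text
(np.float64(319.6952264812541), np.float64(104.70613948812122))
44 219
```

View pics/w6c.png

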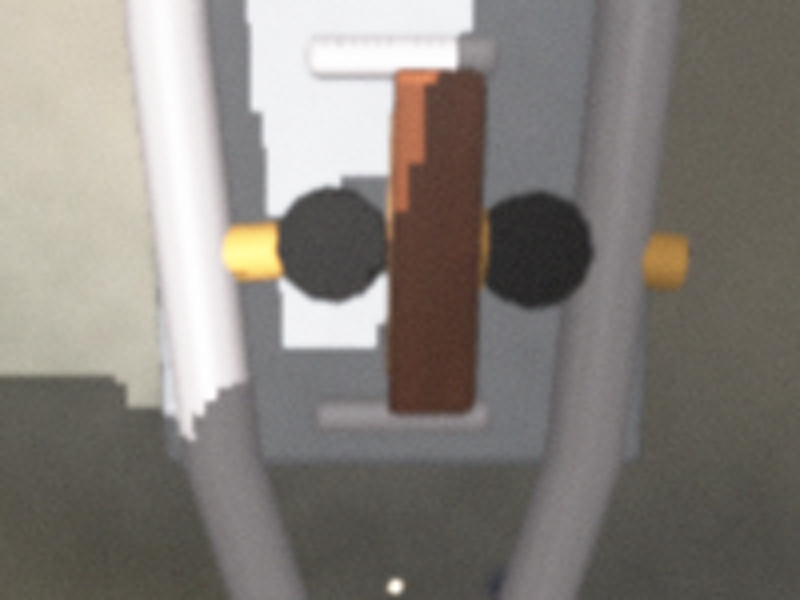

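The picture shows the frame's back at 392–482 px (12 mm). Only a sliver of the front stands out at 388 px, and the pad noses are about 13 mm apart, so the frame is shut. I'll open gently, let the handles go, and go up.

drive_tool([
  {"x":0,"y":-0.2,"z":0,"rx":0,"ry":0,"rz":0,"fingers":0.1},
  {"x":0,"y":-0.4,"z":0,"rx":0,"ry":0,"rz":0,"fingers":0.05},
  {"x":0,"y":-0.4,"z":0,"rx":0,"ry":0,"rz":0,"fingers":0},
  {"x":0,"y":-0.4,"z":0,"rx":0,"ry":0,"rz":0,"fingers":-0.06},
  {"x":0,"y":-0.4,"z":0,"rx":0,"ry":0,"rz":0,"fingers":-0.12},
  {"x":0,"y":-0.4,"z":0,"rx":0,"ry":0,"rz":0,"fingers":-0.18},
  {"x":0,"y":-0.4,"z":0,"rx":0,"ry":0,"rz":0,"fingers":-0.24},
  {"x":0,"y":-0.4,"z":0,"rx":0,"ry":0,"rz":0,"fingers":-0.3},
  {"x":0,"y":-0.4,"z":0,"rx":0,"ry":0,"rz":0,"fingers":-0.36},
  {"x":0,"y":-0.4,"z":0,"rx":0,"ry":0,"rz":0,"fingers":-0.42},
  {"x":0,"y":-0.4,"z":0,"rx":0,"ry":0,"rz":0,"fingers":-0.48},
  {"x":0,"y":-0.4,"z":0,"rx":0,"ry":0,"rz":0,"fingers":-0.54},
  {"x":0,"y":-0.4,"z":0,"rx":0,"ry":0,"rz":0,"fingers":-0.65},
  {"x":0,"y":-0.4,"z":0,"rx":0,"ry":0,"rz":0,"fingers":-0.85},
  {"x":0,"y":-0.4,"z":0,"rx":0,"ry":0,"rz":0,"fingers":-1},
  {"x":0,"y":-0.4,"z":0,"rx":0,"ry":0,"rz":0,"fingers":-1},
  {"x":0,"y":-0.4,"z":0,"rx":0,"ry":0,"rz":0,"fingers":-1},
])

```text
time_s: 26.02
tool_pos: [0.5642, -0.0354, 0.0546]
tool_rot: [180.0, 0.0, 180.0]
force: [-0.2, 0.8, 0.3]
grip_width: 0.0868
grasp_force: 0.0
```

drive_tool([
  {"x":0,"y":0,"z":-15,"rx":0,"ry":0,"rz":0,"fingers":-1},
  {"x":0,"y":0,"z":-40,"rx":0,"ry":0,"rz":0,"fingers":-1},
  {"x":0,"y":0,"z":-75,"rx":0,"ry":0,"rz":0,"fingers":-1},
  {"x":0,"y":0,"z":-110,"rx":0,"ry":0,"rz":0,"fingers":-1},
  {"x":0,"y":0,"z":-130,"rx":0,"ry":0,"rz":0,"fingers":-1},
  {"x":0,"y":0,"z":-130,"rx":0,"ry":0,"rz":0,"fingers":-1},
  {"x":0,"y":0,"z":-130,"rx":0,"ry":0,"rz":0,"fingers":-1},
])

```text
time_s: 26.9
tool_pos: [0.5637, -0.0354, 0.1841]
tool_rot: [180.0, -0.0, 180.0]
force: [-0.5, -0.1, 0.1]
grip_width: 0.0869
grasp_force: 0.0
```

The picture budget is used up, so I'll check numerically that the frame still stands, using the brown and light extents at the nest.

Run:
```python
from h import *
c=snap('wrist','w7'); im=c['image'].astype(int)
u,v=map(int,proj(c,(.4857,-.0355,.056)))
h=cv2.cvtColor(c['image'],cv2.COLOR_RGB2HSV)
m=((h[:,:,0]<18)&(h[:,:,1]>90)).astype(np.uint8); m[:max(0,v-45)]=0;m[v+45:]=0;m[:,:u-45]=0;m[:,u+45:]=0
n,l,s,_=cv2.connectedComponentsWithStats(m)
for r in s[1:]:
    if r[4]>20:
        print(r, ray(c,r[0],r[1],.056)[:2].round(4), ray(c,r[0]+r[2],r[1]+r[3],.056)[:2].round(4))
for k in range(v-4,v+5,4): print(' '.join('%d,%d,%d'%tuple(im[k,j]) for j in range(u-14,u+20,2)))
```

```text
[318  79  14  49 581] [ 0.4647 -0.0371] [ 0.5073 -0.0242]
[285 100   9   9  28] [ 0.4825 -0.067 ] [ 0.4903 -0.059 ]
49,46,46 51,49,48 73,72,72 80,80,84 124,125,128 191,192,197 182,174,172 129,84,59 131,77,55 124,73,51 78,51,41 61,43,36 60,41,33 66,53,43 85,84,81 83,83,86 79,79,79
48,47,45 47,45,45 46,45,47 82,83,86 132,133,138 189,191,195 177,172,172 128,82,56 130,75,51 123,74,51 68,44,29 58,38,31 61,39,32 73,55,39 89,84,82 84,85,87 74,75,75
50,48,44 48,45,44 60,61,61 92,92,93 108,109,112 106,108,110 118,102,99 128,78,53 128,74,52 79,53,39 58,41,34 53,37,27 54,37,30 67,55,43 77,77,77 87,89,88 76,77,77
```

The frame is upright, with a footprint of about 43 x 13 mm at its top. That fits a shut frame.

```bash
python3 -c "
from cell import workorder
print(workorder.sign_off())"
```

```text
the job is handed in; nothing more can be done
None
```

I handed the job in: the small frame is pressed shut and stands upright in the press between the rails. The handles are released, I touched neither the pot nor the eraser, and the highest grip force read was 8.3 N.

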